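# Lock the leg pivot pin of a rolling gauge stand with its hairpin clip

### The job

Fit the loose hairpin clip to the sloping pivot pin of the stand's leg: slide its straight leg through the cross hole of the pin and push until the sprung leg has snapped over and its loop hugs the shank. Then let go of the clip, and leave the dial gauge and the screwdriver where they are.

Things in the scene. Friction and masses are not known exactly. Their poses are not given: they have to be found in the camera images.
- collar: Fixed dark steel collar, 46 mm across, on the sloping blue plate; the bright steel pivot pin comes out of it. Origin: on the pin's axis in the collar's upper face, 95 mm above the table. z: along the pin, outwards, leaning 30 degrees from vertical towards the robot's side. y: level, along the pin's cross hole. Fixed pin: round shank 26 mm in diameter, flat end. Nothing but the pin stands above this face.
- hole_low (a point): On the pin's axis, 24 mm above the collar's face: lowest place of the cross hole's centre (axes as the collar). How far the pin stands out differs each time and is not reported: the hole's centre is 0 to 12 mm farther out along z, always 20 mm below the pin's end. So feel for the end (it takes 100 N unmoved). The hole is square, 11 x 11 mm, right through along y, open on both sides.
- clip_grip (a point): Centre of the red grip block at the tail of the loose hairpin clip (steel, 155 mm long, about 95 g). Clip axes, same at all clip points: x along the straight leg, grip to tip; y from the straight leg to the sprung leg; z up as it lies flat. Block 40 (x) x 20 (y) x 30 mm (z), flush underneath with the legs; pinch across y. It is 75 mm behind the seat centre, 5 mm to +y and 15 mm above the clip's underside.
- clip_seat (a point): Seat centre of the clip: the point on the straight leg's axis that lies on the pin's axis when fully home; 4 mm above the clip's underside. The straight leg is a bar 8 mm in diameter with a round tip. The sprung leg, of the same bar, lies beside it in the same plane, with a loop round the seat centre (inner radius about 10.5 mm at rest, so it grips the shank) and a flared end.
- clip_tip (a point): Tip of the clip's straight leg, on its axis, 44 mm beyond the seat centre along x.
- clip_leg (a joint): How far the sprung leg is spread open, rad: 0 at rest, about 0.02 when the loop hugs the shank, up to about 0.12 while it rides over the shank. It is sprung: the snap takes about 5 to 15 N along the clip and starts when the seat centre is 28 mm short of the pin's axis.
- gauge: Square black dial gauge lying on its back, 130 mm x 130 mm x 39 mm, origin at the centre of its underside. Bystander.
- screwdriver: Yellow-handled screwdriver lying on the table, 200 mm long, along its x, origin under its middle. Bystander.
There are look-alikes about, which are no part of the job. What is shaped like the part that bears clip_grip but orange is not meant.

How it is judged:
By the outcome, as a careful person would: the job done as asked, in the order asked, and still so for the second after the job is handed in, with the robot touching nothing.
It also fails if it takes over 51 s, if anything falls off the work surface, if the arm or the gripper's body presses on something with over 40 N, if the wrist force passes 120 N, or if a joint passes its speed limit or range.

### The arm

A 6-joint arm with a two-finger parallel gripper is mounted at the origin on the work surface. World frame = base frame: x ahead of the robot, y to its left, z up, the work surface at z = 0. Lengths are in m, angles in rad, forces in N, time in s.
With the tool pointing down it reaches from about 0.35 to 0.85 m from the base axis. Payload 8.1 kg.
Tool frame: the origin (TCP) lies midway between the tips of the shut fingers; the grasp point (between the pads) lies 19 mm behind it (robot.tcp_to_grasp is the distance from the TCP to the grasp point, in m); x points along the fingers, y is the direction in which the jaws open and shut, and the axes are right-handed (so a half turn about x gives the same grasp; the last joint's range is limited). The gripper opens to 93 mm and grips with 3 to 60 N. Pads are 15 mm wide; open, the fingers measure 128 mm over their backs; the gripper's body (75 mm by 188 mm) begins 65 mm behind the grasp point.
Start: joints at [1.171, 0.13, 1.488, -0, 1.523, -0.085], TCP at [0.186, 0.571, 0.219] pointing down, gripper open.
Joint ranges: [-2.96, 2.96], [-0.89, 2.26], [0.02, 2.5], [-1.34, 4.48], [0, 2.73], [-2.66, 2.66]. Speed limits (rad/s): [2.39, 2.39, 2.79, 3.14, 3.14, 3.14].

### API

Orientations are given as a rotation vector (axis times angle).
In Python, from plant import robot gives the robot as it stands.
- The arm moves only by the tool play_rows, never from a script. Its argument "plan" is a list of rows, each an object with "slide": the shift along the world's x, y, z as a fraction of full scale, a list of three; "roll": the turn about the world's z as a fraction of full scale; "fingers": the gripper command: -1 is shut, 1 is fully open, values between are in proportion. A call has 1 to 20 rows; each row shifts and turns the commanded pose from where the row before left it; what a row does not reach is not made up. Full scale, the value 1, is 30 mm for a shift and 8 degrees for a turn. A row lasts 1/8 s, in which the tool goes at most 62.5 mm and 10.7 degrees, less where a joint would pass 70% of its speed; a pose out of reach is approached as far as the arm can. A call with a number of a shift or a turn outside -1 to 1 is refused whole. A call with a gripper value outside its range is refused whole. The fingers move at their own pace and stop on an object; "squeeze" is the grip in N (left out, the last holds). Time passes only in rows, so rows that do not move let the fingers close. It gives the time, the measured TCP pose, the force and the opening at its end, in the units of the state.
- robot.read_state(): the state, without advancing time (a new reading comes with each control period).
- robot.read_camera(name): name is "side" or "top"; returns the picture (480x640x3 uint8, red, green, blue); there is no depth.
- robot.get_calibration(name): a dict with "fx", "fy", "cx", "cy" (pixels), "R" (3x3) and "t" (3): a world point X has camera coordinates R X + t. Camera axes: x right, y down, z forward; pixel columns grow to the right and rows downward; lengths in m; the calibration is good to about 2 mm. A picture is of the moment at which its call begins. get_calibration takes no time and is no camera call.
- robot.close_job(): hands the job in, once; it reports no verdict.
Trained networks look in the newest picture that a camera, given by its name, has taken for a name from the list of things; names that differ only in an ending like _2 or _b are one class to them, and where a whole thing is asked for, a point or a joint stands for the part that bears it (a point fixed in the world has none). Each returns a list of dicts, best first, with "p" (0 to 1); they miss things now and then, are a little off and sometimes report something else, mostly with a low value. They report only what shows in the picture. A call takes as long as a camera call. They do not tell look-alikes from the thing itself.
- robot.boxes_of(camera, target): "extent" ([centre column, centre row, width, height] in pixels, round what is visible of it).
- robot.regions_of(camera, target): "region" (480x640 bool, what is visible of it) and "extent" ([centre column, centre row, width, height] in pixels, round what is visible of it).
- robot.mark_of(camera, target): "point" ([column, row] in pixels: a listed point, or the origin of a listed thing).
The state is a dict: "t": time; "q": joint angles; "dq": joint speeds; "joint_torque": joint torques, N m; "tool_pos": TCP position; "orientation": TCP orientation; "force": force on the tool from outside, world axes, zero at the start; "wrist_torque": the same for the moment, N m; "opening": finger opening in m.
Only numpy, scipy, OpenCV 4.12 (cv2) and the standard library are available. Lean on these libraries where they do the work, as an engineer would, in place of code of your own. Each camera call takes 0.05 s, during which the arm holds its last target.

## Working session

There is one attempt and no reset: what is moved stays moved. The work goes in short steps, Python scripts to look and compute and a tool call to move; the robot and the scene stay as the last step left them, time stands still between calls to the robot, and variables do not carry over. Pictures are saved under pics/ and viewed, and the job is handed in when it is done.

Besides the shell and the picture viewer there is one more tool, called after ">>>" as name([rows], argument=value, ...), one row to a line, values as JSON. play_rows: Moves the arm, as the interface text tells. Its arguments: {"type":"object","properties":{"plan":{"type":"array","items":{"type":"object","properties":{"slide":{"type":"array","items":{"type":"number","minimum":-1,"maximum":1}},"roll":{"type":"number","minimum":-1,"maximum":1},"fingers":{"type":"number"}}}},"squeeze":{"type":"number"}},"required":["plan"]}

```bash
ls; mkdir -p pics; python3 - <<'E'
from plant import robot
import cv2
print(robot.read_state())
for c in("side","top"):
    im=robot.read_camera(c); cv2.imwrite(f"pics/{c}0.png",im[:,:,::-1])
    k=robot.get_calibration(c); print(c,{a:(b.tolist() if hasattr(b,'tolist') else b) for a,b in k.items()})
    for t in("clip_grip","clip_seat","clip_tip","collar","hole_low","gauge","screwdriver"):
        print(c,t,[(round(d['p'],2),[round(float(v)) for v in d['point']]) for d in robot.mark_of(c,t)][:4])
print(robot.read_state()['t'])
E
```

```text
pics
{'t': 0.0, 'q': array([ 1.17058231e+00,  1.31138211e-01,  1.48930471e+00, -4.52082539e-06,
        1.52300501e+00, -8.53720085e-02]), 'dq': array([ 0.00085666,  0.00015132, -0.00106993, -0.00053969, -0.00081408,
       -0.00052558]), 'joint_torque': array([-4.72537329e-05, -5.59850371e+01, -4.91758204e+01,  7.65574817e-02,
        3.57308064e-02, -1.11996906e-04]), 'tool_pos': array([0.18553575, 0.56997886, 0.21758721]), 'orientation': array([ 0.24568631,  1.55707824, -0.24852658]), 'force': array([-0.67847183, -0.53038911,  0.13344944]), 'wrist_torque': array([ 0.01116716, -0.01514562,  0.01509574]), 'opening': 0.09304515177571451}
side {'fx': 439.0363400363737, 'fy': 439.0363400363737, 'cx': 321.99920671650176, 'cy': 239.28706380535272, 'R': [[0.7131550476984875, -0.7009810038665781, 0.005959040222421763], [-0.39266579612329483, -0.40649833902868887, -0.8249682860096963], [0.580709437237787, 0.5859903860859164, -0.5651476063099369]], 't': [-0.36295307179985115, 0.26836560815664723, 0.6173394250881177]}
side clip_grip [(0.73, [417, 356]), (0.7, [327, 358])]
side clip_seat [(0.9
[... 310 characters left out ...]
304631292527, 'cx': 325.6879181027015, 'cy': 231.8439857502705, 'R': [[-0.009287945155523362, -0.9997914964442095, -0.018185095892967323], [-0.9966309003887868, 0.010737548647634931, -0.08131145945852793], [0.08148976908191695, 0.01736861211749808, -0.9965228290651887]], 't': [0.020398027161482576, 0.4911849547775735, 0.8030836576292573]}
top clip_grip [(0.92, [428, 305]), (0.79, [486, 246])]
top clip_seat [(0.89, [387, 304]), (0.59, [482, 209]), (0.43, [342, 155])]
top clip_tip [(0.88, [478, 184])]
top collar [(0.57, [341, 156])]
top hole_low [(0.87, [340, 160]), (0.68, [202, 198])]
top gauge [(0.65, [483, 248]), (0.6, [205, 198])]
top screwdriver [(0.7, [314, 279]), (0.24, [484, 249])]
0.8
```

View pics/side0.png

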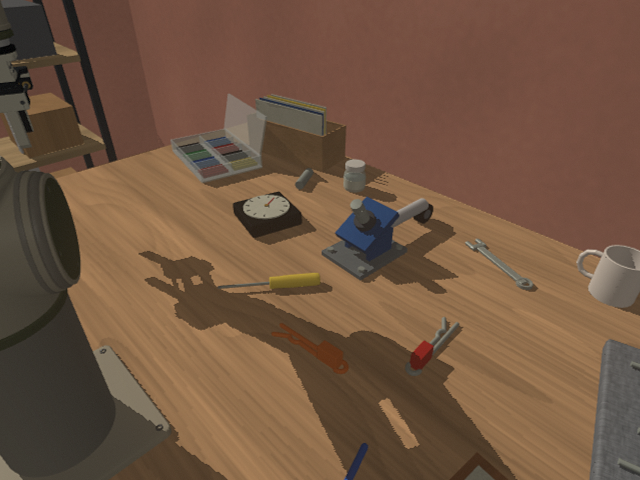

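View pics/top0.png

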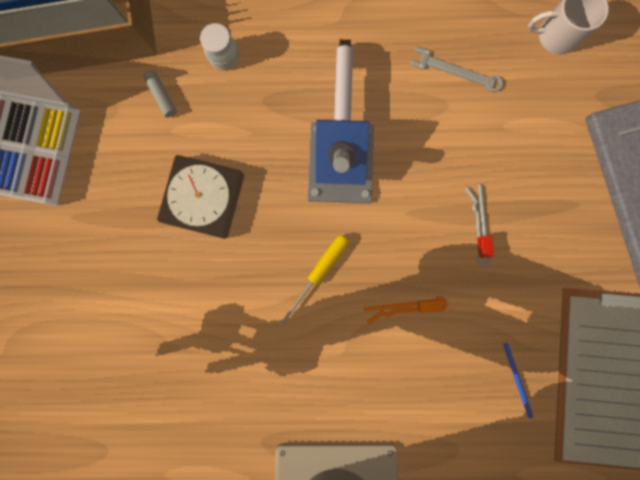

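The side view shows the red clip with its grip at (420,355), the orange look-alike at (310,350), and the pin on the blue plate at (357,205). In the top view the red clip runs from its grip at (485,247) up to its tips at (480,186), and the pin is at (341,157). I'll zoom in and triangulate.

```bash
cat > h.py <<'E'
import numpy as np, cv2
from plant import robot
K={c:robot.get_calibration(c) for c in("side","top")}
def proj(c,X):
    k=K[c]; p=np.array(k['R'])@np.array(X)+np.array(k['t']); return np.array([k['fx']*p[0]/p[2]+k['cx'],k['fy']*p[1]/p[2]+k['cy']])
def ray(c,uv):
    k=K[c];R=np.array(k['R']);t=np.array(k['t'])
    d=R.T@np.array([(uv[0]-k['cx'])/k['fx'],(uv[1]-k['cy'])/k['fy'],1]); return -R.T@t,d
def onz(c,uv,z):
    o,d=ray(c,uv); return o+d*(z-o[2])/d[2]
def tri(us,ut):
    A=[];b=[]
    for c,u in(("side",us),("top",ut)):
        o,d=ray(c,u);d=d/np.linalg.norm(d);P=np.eye(3)-np.outer(d,d);A.append(P);b.append(P@o)
    X=np.linalg.lstsq(np.vstack(A),np.hstack(b),rcond=None)[0]
    return X,proj("side",X)-us,proj("top",X)-ut
E
python3 - <<'E'
from h import *
np.set_printoptions(precision=4,suppress=True)
from scipy.spatial.transform import Rotation as Ro
print(Ro.from_rotvec(robot.read_state()['orientation']).as_matrix())
for n,s,t in(("grip",[417,356],[486,246]),("seat",[446,336],[482,209]),("tip",[457,324],[478,184]),("collar",[363,218],[341,156]),("hl",[357,212],[340,160]),("gauge",[266,224],[205,198])):
    print(n,*tri(np.array(s),np.array(t)))
print(onz("top",[486,246],.015),onz("top",[482,209],.004),onz("top",[478,184],.004))
print(onz("side",[417,356],.015),onz("side",[446,336],.004),onz("side",[457,324],.004))
for c,(x,y,w,h),n in(("side",(300,150,160,120),"a"),("side",(390,300,80,80),"b"),("top",(290,90,120,120),"c"),("top",(440,160,80,110),"d")):
    im=robot.read_camera(c)[y:y+h,x:x+w,::-1]; f=min(800//w,600//h); cv2.imwrite(f"pics/z_{n}.png",cv2.resize(im,None,fx=f,fy=f,interpolation=cv2.INTER_CUBIC)); print(n,f)
E
```

```text
[[-0.      0.3097  0.9508]
 [-0.0001  0.9508 -0.3097]
 [-1.     -0.0001  0.    ]]
grip [ 0.4602 -0.2759  0.0122] [ 2.2867 -0.3768] [-1.525  1.421]
seat [ 0.5338 -0.2784  0.0045] [-1.2921  0.2275] [ 0.9325 -0.8122]
tip [ 0.5816 -0.274  -0.0029] [-0.5001  0.0979] [ 0.3742 -0.3269]
collar [ 0.6144 -0.0132  0.093 ] [-0.1564  0.0256] [ 0.1312 -0.1452]
hl [ 0.6013 -0.0097  0.1118] [ 0.8638 -0.142 ] [-0.7248  0.8141]
gauge [ 0.5619  0.2517 -0.0196] [ 0.7158 -0.0092] [-0.5824  0.7136]
[ 0.4626 -0.2778  0.015 ] [ 0.5324 -0.2767  0.004 ] [ 0.5797 -0.271   0.004 ]
[ 0.4546 -0.2749  0.015 ] [ 0.5364 -0.2794  0.004 ] [ 0.5755 -0.2773  0.004 ]
a 5
b 7
c 5
d 5
```

```bash
ls pics
```

```text
side0.png
top0.png
z_a.png
z_b.png
z_c.png
z_d.png
```

View pics/z_a.png

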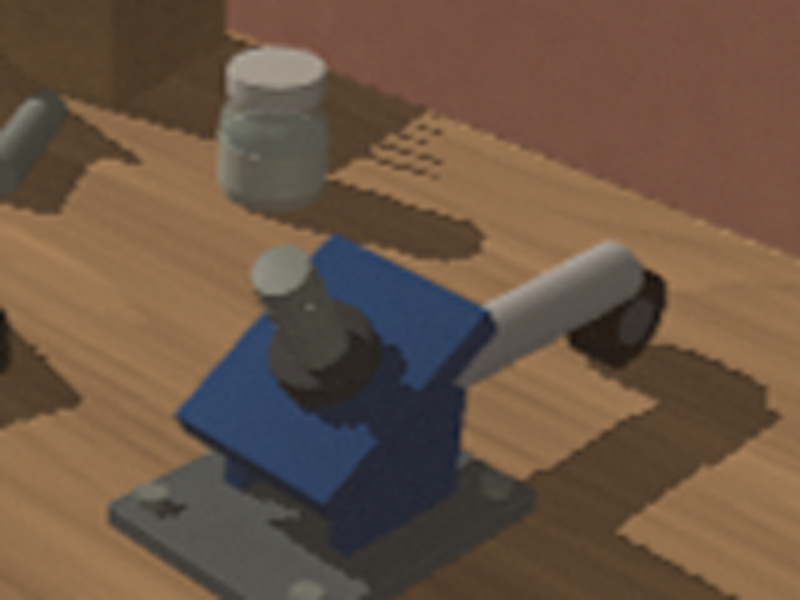

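View pics/z_b.png

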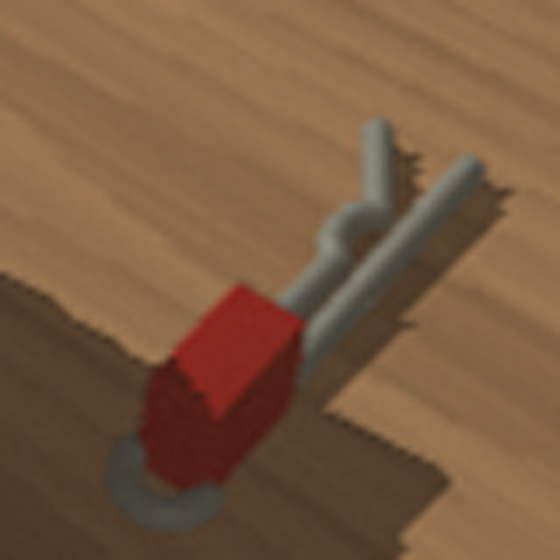

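View pics/z_c.png

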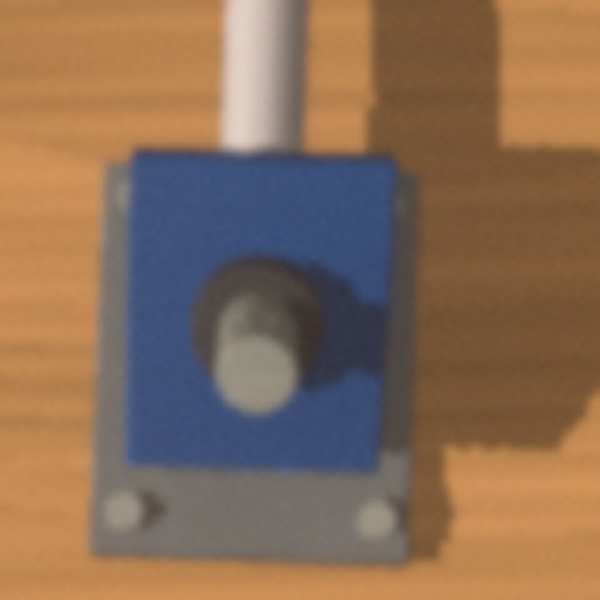

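View pics/z_d.png

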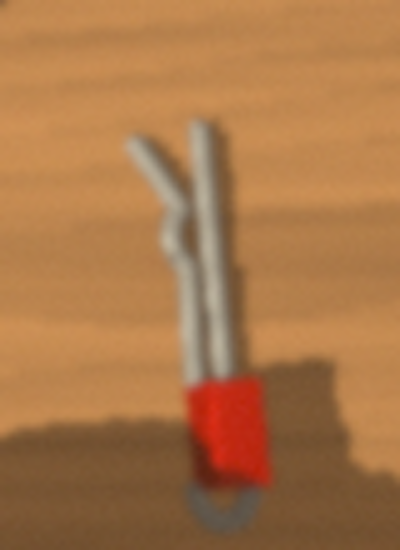

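```bash
python3 - <<'E'
from h import *
np.set_printoptions(precision=4,suppress=True)
E=tri(np.array([356.4,204.]),np.array([341.2,164.8]));print("end",*E)
C=tri(np.array([363,218]),np.array([341,156]))[0]
d=E[0]-C;print("pin vec",d, np.linalg.norm(d))
tz=lambda u,v,x,y,f,c,z:onz(c,[x+(u)/f,y+(v)/f],z)
# plate corners top view z~.008
P=[tz(u,v,290,90,5,"top",.01) for u,v in((107,165),(92,553),(407,560),(417,175))]
for p in P:print(p)
for a,b in((0,1),(3,2),(1,2)):
    v=P[b]-P[a];print("edge deg",np.degrees(np.arctan2(v[1],v[0])))
P=[tz(u,v,290,90,5,"top",z) for u,v,z in((132,152,.12),(394,157,.12),(128,466,.07),(380,470,.07))]
for a,b in((1,0),(3,2)):
    v=P[b]-P[a];print("blue edge deg",np.degrees(np.arctan2(v[1],v[0])),np.linalg.norm(v))
# clip leg
a=tz(225,375,440,160,5,"top",.004);b=tz(201,122,440,160,5,"top",.004);v=b-a;print("clip",a,b,np.degrees(np.arctan2(v[1],v[0])),np.linalg.norm(v))
v=[tz(u,w,440,160,5,"top",.03) for u,w in((188,388),(262,380),(270,484),(197,480))];print(v, np.mean(v,0))
a=tz(310,360,390,300,7,"side",.004);b=tz(472,165,390,300,7,"side",.004);v=b-a;print("clip side",a,b,np.degrees(np.arctan2(v[1],v[0])))
v=[tz(u,w,390,300,7,"side",.03) for u,w in((242,288),(303,322),(220,415),(172,358))];print(v, np.mean(v,0))
E
```

```text
end [ 0.5897 -0.013   0.1361] [-0.5215  0.0818] [ 0.4447 -0.4915]
pin vec [-0.0247  0.0002  0.0431] 0.04967039531952392
[0.6997 0.0408 0.01  ]
[0.5512 0.0475 0.01  ]
[ 0.5471 -0.0702  0.01  ]
[ 0.6941 -0.0765  0.01  ]
edge deg 177.45114707865017
edge deg 177.52131682447484
edge deg -91.97404703335003
blue edge deg 87.99780283825571 0.08617596663743489
blue edge deg 88.34798054648131 0.08762122141866549
clip [ 0.4836 -0.2805  0.004 ] [ 0.5789 -0.2751  0.004 ] 3.202987462949387 0.09544737787325727
[array([ 0.4772, -0.2583,  0.03  ]), array([ 0.4798, -0.2849,  0.03  ]), array([ 0.4424, -0.2863,  0.03  ]), array([ 0.4441, -0.2603,  0.03  ])] [ 0.4609 -0.2724  0.03  ]
clip side [ 0.4923 -0.2847  0.004 ] [ 0.577  -0.2773  0.004 ] 5.014241760977135
[array([ 0.4771, -0.2715,  0.03  ]), array([ 0.4785, -0.2874,  0.03  ]), array([ 0.4421, -0.2898,  0.03  ]), array([ 0.4479, -0.2726,  0.03  ])] [ 0.4614 -0.2803  0.03  ]
```

>>> play_rows([
  {"slide": [0.69, -0.97, 0], "roll": -0.99, "fingers": -1},
  {"slide": [0.69, -0.97, 0], "roll": -0.99, "fingers": -1},
  {"slide": [0.69, -0.97, 0], "roll": -0.99, "fingers": -1},
  {"slide": [0.69, -0.97, 0], "roll": -0.99, "fingers": -1},
  {"slide": [0.69, -0.97, 0], "roll": -0.99, "fingers": -1},
  {"slide": [0.69, -0.97, 0], "roll": -0.99, "fingers": -1},
  {"slide": [0.69, -0.97, 0], "roll": -0.99, "fingers": -1},
  {"slide": [0.69, -0.97, 0], "roll": -0.99, "fingers": -1},
  {"slide": [0.69, -0.97, 0], "roll": -0.99, "fingers": -1},
  {"slide": [0.69, -0.97, 0], "roll": -0.99, "fingers": -1},
  {"slide": [0.69, -0.97, 0], "roll": -0.99, "fingers": -1},
  {"slide": [0.69, -0.97, 0], "roll": -0.99, "fingers": -1},
  {"slide": [0.69, -0.97, 0], "roll": -0.99, "fingers": -1},
  {"slide": [0.69, -0.97, 0], "roll": -0.99, "fingers": -1},
  {"slide": [0.69, -0.97, -0.1], "roll": -0.99, "fingers": -1},
  {"slide": [0.69, -0.97, -0.2], "roll": -0.99, "fingers": -1},
  {"slide": [0.69, -0.97, -0.2], "roll": -0.99, "fingers": -1},
  {"slide": [0.69, -0.97, -0.2], "roll": -0.99, "fingers": -1},
  {"slide": [0.69, -0.97, -0.2], "roll": -0.99, "fingers": -1},
  {"slide": [0.69, -0.97, -0.2], "roll": -0.99, "fingers": -1},
])

```text
t: 3.5
tool_pos: [0.6004, -0.0125, 0.1855]
orientation: [2.192, 0.063, -2.192]
force: [0.5, 0.8, -0.2]
opening: 0.0003
```

>>> play_rows([
  {"slide": [0, 0, -0.5], "fingers": -1},
  {"slide": [0, 0, -0.4], "fingers": -1},
  {"slide": [0, 0, -0.1], "fingers": -1},
  {"slide": [0, 0, 0], "fingers": -1},
])

```text
$.plan[0]: bad value
```

```bash
python3 - <<'E'
from h import *
for c,(x,y,w,h),n in(("side",(280,120,160,120),"e"),("top",(290,90,120,120),"f")):
    im=robot.read_camera(c)[y:y+h,x:x+w,::-1]; f=min(800//w,600//h); cv2.imwrite(f"pics/z_{n}.png",cv2.resize(im,None,fx=f,fy=f,interpolation=cv2.INTER_CUBIC))
s=robot.read_state();print(s['tool_pos'],s['force'],s['t'],proj("side",s['tool_pos']),proj("top",s['tool_pos']))
E
```

```text
[ 0.60048297 -0.01431891  0.18451319] [-0.4980357   0.7044584  -0.30182308] 3.6 [361.31554443 180.72997742] [342.99352652 149.66215981]
```

View pics/z_e.png

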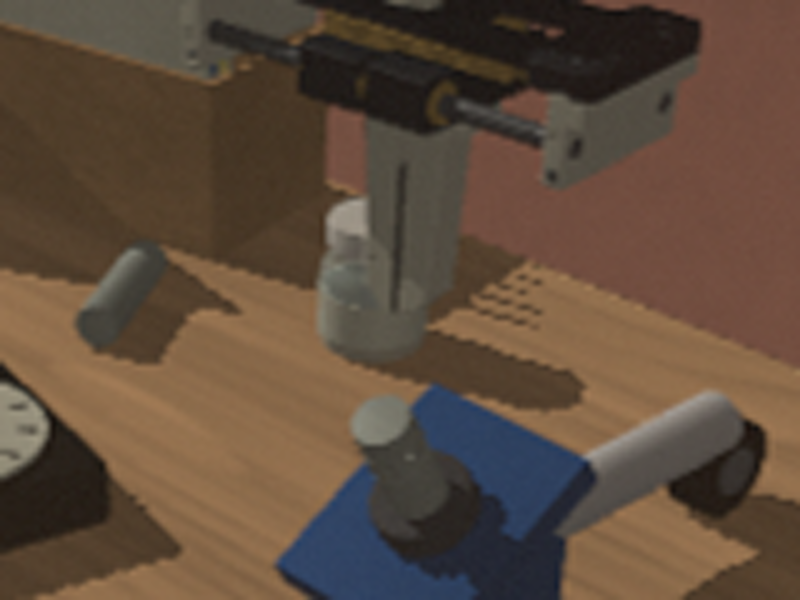

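>>> play_rows([
  {"slide": [0, 0, -0.5], "roll": 0, "fingers": -1},
  {"slide": [0, 0, -0.4], "roll": 0, "fingers": -1},
  {"slide": [0, 0, -0.1], "roll": 0, "fingers": -1},
  {"slide": [0, 0, 0], "roll": 0, "fingers": -1},
])

```text
t: 4.1
tool_pos: [0.5994, -0.0109, 0.1553]
orientation: [2.189, 0.069, -2.19]
force: [0.0, -1.2, 0.1]
opening: 0.0002
```

>>> play_rows([
  {"slide": [0, 0, -0.1], "roll": 0, "fingers": -1},
  {"slide": [0, 0, 0], "roll": 0, "fingers": -1},
])

```text
t: 4.35
tool_pos: [0.5998, -0.0114, 0.1528]
orientation: [2.19, 0.068, -2.189]
force: [-0.6, 0.5, -0.1]
opening: 0.0006
```

>>> play_rows([
  {"slide": [0, 0, -0.05], "roll": 0, "fingers": -1},
  {"slide": [0, 0, 0], "roll": 0, "fingers": -1},
])

```text
t: 4.6
tool_pos: [0.5997, -0.0115, 0.1511]
orientation: [2.19, 0.068, -2.19]
force: [-0.2, 0.3, -0.6]
opening: 0.0001
```

>>> play_rows([
  {"slide": [0, 0, -0.07], "roll": 0, "fingers": -1},
  {"slide": [0, 0, 0], "roll": 0, "fingers": -1},
])

```text
t: 4.85
tool_pos: [0.5996, -0.0115, 0.1488]
orientation: [2.189, 0.068, -2.19]
force: [0.7, -0.1, 0.5]
opening: 0.0006
```

>>> play_rows([
  {"slide": [0, 0, -0.07], "roll": 0, "fingers": -1},
  {"slide": [0, 0, 0], "roll": 0, "fingers": -1},
])

```text
t: 5.1
tool_pos: [0.5996, -0.0115, 0.1467]
orientation: [2.189, 0.068, -2.19]
force: [0.7, 0.4, -0.1]
opening: 0.0007
```

>>> play_rows([
  {"slide": [0, 0, -0.05], "roll": 0, "fingers": -1},
  {"slide": [0, 0, 0], "roll": 0, "fingers": -1},
])

```text
t: 5.35
tool_pos: [0.5999, -0.0115, 0.146]
orientation: [2.19, 0.068, -2.189]
force: [-1.7, 0.3, 4.5]
opening: 0.0004
```

>>> play_rows([
  {"slide": [0, 0, -0.05], "roll": 0, "fingers": -1},
  {"slide": [0, 0, 0], "roll": 0, "fingers": -1},
])

```text
t: 5.6
tool_pos: [0.6001, -0.0115, 0.1456]
orientation: [2.191, 0.068, -2.188]
force: [-5.5, 0.6, 10.3]
opening: 0.0
```

>>> play_rows([
  {"slide": [0, 0, 0.2], "roll": 0, "fingers": -1},
  {"slide": [0.2, 0, 0.2], "roll": 0, "fingers": -1},
  {"slide": [0, 0, 0], "roll": 0, "fingers": -1},
  {"slide": [0, 0, -0.1], "roll": 0, "fingers": -1},
  {"slide": [0, 0, 0], "roll": 0, "fingers": -1},
])

```text
t: 6.22
tool_pos: [0.6052, -0.0114, 0.152]
orientation: [2.188, 0.068, -2.191]
force: [-0.3, 0.1, 0.2]
opening: 0.0005
```

>>> play_rows([
  {"slide": [0, 0, -0.1], "roll": 0, "fingers": -1},
  {"slide": [0, 0, 0], "roll": 0, "fingers": -1},
])

```text
t: 6.48
tool_pos: [0.6054, -0.0114, 0.1494]
orientation: [2.189, 0.068, -2.191]
force: [0.0, -0.4, -0.1]
opening: 0.0008
```

>>> play_rows([
  {"slide": [0, 0, -0.1], "roll": 0, "fingers": -1},
  {"slide": [0, 0, 0], "roll": 0, "fingers": -1},
])

```text
t: 6.72
tool_pos: [0.6056, -0.0115, 0.1466]
orientation: [2.189, 0.068, -2.19]
force: [-0.3, 1.0, -0.2]
opening: 0.0005
```

>>> play_rows([
  {"slide": [0, 0, -0.05], "roll": 0, "fingers": -1},
  {"slide": [0, 0, 0], "roll": 0, "fingers": -1},
])

```text
t: 6.98
tool_pos: [0.606, -0.0115, 0.146]
orientation: [2.191, 0.068, -2.189]
force: [-0.7, -0.5, 2.0]
opening: 0.0004
```

```bash
python3 - <<'E'
from h import *
np.set_printoptions(precision=4,suppress=True)
for c,e,k in(("side",[356.4,204],[363,218]),("top",[341.2,164.8],[341,156])): print(c,onz(c,e,.1397),onz(c,k,.095))
E
```

```text
side [ 0.5859 -0.0176  0.1397] [ 0.6122 -0.0154  0.095 ]
top [ 0.5881 -0.0122  0.1397] [ 0.6137 -0.0129  0.095 ]
```

>>> play_rows([
  {"slide": [0, 0, 0.4], "roll": 0, "fingers": -1},
  {"slide": [-1, 0, 0.1], "roll": 0, "fingers": -1},
  {"slide": [-0.7, 0, 0], "roll": 0, "fingers": -1},
  {"slide": [0, 0, -0.6], "roll": 0, "fingers": -1},
  {"slide": [0, 0, -0.6], "roll": 0, "fingers": -1},
  {"slide": [0, 0, 0], "roll": 0, "fingers": -1},
])

```text
t: 7.72
tool_pos: [0.5533, -0.0113, 0.1213]
orientation: [2.185, 0.069, -2.196]
force: [0.3, -0.4, -0.4]
opening: 0.0003
```

>>> play_rows([
  {"slide": [0.4, 0, 0], "roll": 0, "fingers": -1},
  {"slide": [0, 0, 0], "roll": 0, "fingers": -1},
])

```text
t: 7.98
tool_pos: [0.5674, -0.0116, 0.1244]
orientation: [2.189, 0.068, -2.191]
force: [-2.1, -1.3, -0.1]
opening: 0.0005
```

>>> play_rows([
  {"slide": [0.06, 0, 0], "roll": 0, "fingers": -1},
  {"slide": [0, 0, 0], "roll": 0, "fingers": -1},
])

```text
t: 8.22
tool_pos: [0.5679, -0.0116, 0.1242]
orientation: [2.188, 0.068, -2.192]
force: [-6.6, -0.4, -0.4]
opening: 0.0004
```

>>> play_rows([
  {"slide": [0.06, 0, 0], "roll": 0, "fingers": -1},
  {"slide": [0, 0, 0], "roll": 0, "fingers": -1},
])

```text
t: 8.48
tool_pos: [0.5683, -0.0116, 0.1241]
orientation: [2.185, 0.068, -2.195]
force: [-12.3, -0.9, 3.2]
opening: 0.0005
```

>>> play_rows([
  {"slide": [0.06, 0, 0], "roll": 0, "fingers": -1},
  {"slide": [0, 0, 0], "roll": 0, "fingers": -1},
])

```text
t: 8.72
tool_pos: [0.5687, -0.0116, 0.1239]
orientation: [2.181, 0.068, -2.199]
force: [-19.7, -0.7, 9.1]
opening: 0.0005
```

>>> play_rows([
  {"slide": [-1, 0, 0.3], "roll": 0, "fingers": 0},
  {"slide": [-0.6, -1, 0], "roll": 0, "fingers": 0},
  {"slide": [-0.5, -1, 0], "roll": 0, "fingers": 0},
  {"slide": [-0.5, -1, 0], "roll": 0, "fingers": 0},
  {"slide": [-0.5, -1, 0], "roll": 0, "fingers": 0},
  {"slide": [-0.4, -1, 0], "roll": 0, "fingers": 0},
  {"slide": [-0.3, -1, -0.2], "roll": 0, "fingers": 0},
  {"slide": [0, -1, -0.6], "roll": 0, "fingers": 0},
  {"slide": [0, -1, -0.7], "roll": 0, "fingers": 0},
  {"slide": [0, -0.8, -0.6], "roll": 0, "fingers": 0},
  {"slide": [0, 0, 0], "roll": 0, "fingers": 0},
  {"slide": [0, 0, 0], "roll": 0, "fingers": 0},
])

```text
t: 10.22
tool_pos: [0.4588, -0.2753, 0.0713]
orientation: [2.191, 0.068, -2.189]
force: [-0.8, -0.0, 0.4]
opening: 0.0466
```

```bash
python3 - <<'E'
from h import *
from scipy.spatial.transform import Rotation as Ro
s=robot.read_state();p=s['tool_pos'];M=Ro.from_rotvec(s['orientation']).as_matrix();print(p,s['opening'],M[:,1])
for c,(x,y,w,h),n in(("side",(360,260,160,120),"g"),("top",(420,160,120,120),"h")):
    im=robot.read_camera(c)[y:y+h,x:x+w,::-1]; f=min(800//w,600//h); cv2.imwrite(f"pics/z_{n}.png",cv2.resize(im,None,fx=f,fy=f,interpolation=cv2.INTER_CUBIC))
    for q in(p,[p[0],p[1],0.03],[p[0],p[1],0]): print(c,(proj(c,q)-[x,y])*f)
E
```

```text
[ 0.45876889 -0.27534167  0.07129706] 0.04655373441374507 [ 6.19716987e-02 -9.98077829e-01  3.95944443e-04]
side [317.36307587 351.26955145]
side [299.8116663  442.23545168]
side [287.77271313 504.63125009]
top [378.9710736  433.11969058]
top [337.62176382 438.68682332]
top [310.1376051 442.3871985]
```

View pics/z_g.png

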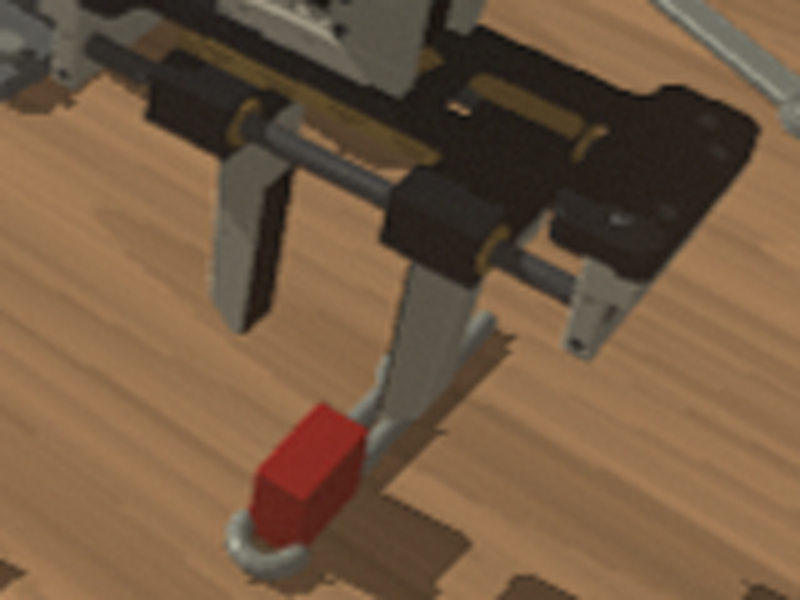

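View pics/z_h.png

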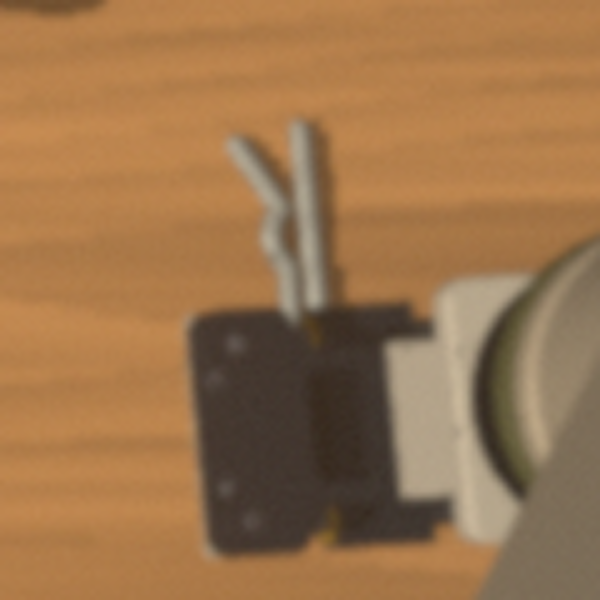

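>>> play_rows([
  {"slide": [0.05, -0.07, -0.9], "roll": 0, "fingers": 0},
  {"slide": [0, 0, -0.9], "roll": 0, "fingers": 0},
  {"slide": [0, 0, -0.4], "roll": 0, "fingers": 0},
  {"slide": [0, 0, 0], "roll": 0, "fingers": 0},
  {"slide": [0, 0, 0], "roll": 0, "fingers": 0},
])

```text
t: 10.95
tool_pos: [0.4606, -0.278, 0.0058]
orientation: [2.191, 0.067, -2.187]
force: [0.2, 0.2, -0.4]
opening: 0.0464
```

>>> play_rows([
  {"slide": [0, 0, -0.05], "roll": 0, "fingers": 0},
  {"slide": [0, 0, 0], "roll": 0, "fingers": -1},
  {"slide": [0, 0, 0], "roll": 0, "fingers": -1},
  {"slide": [0, 0, 0], "roll": 0, "fingers": -1},
  {"slide": [0, 0, 0], "roll": 0, "fingers": -1},
], squeeze=40)

```text
t: 11.58
tool_pos: [0.4597, -0.2776, 0.003]
orientation: [2.19, 0.068, -2.19]
force: [-0.2, 0.2, 0.9]
opening: 0.0198
```

```bash
python3 - <<'E'
from h import *
s=robot.read_state();p=s['tool_pos'];print(p,s['opening'],s['force'])
for c,(x,y,w,h),n in(("side",(360,260,160,120),"i"),("top",(420,160,120,120),"j")):
    im=robot.read_camera(c)[y:y+h,x:x+w,::-1]; f=min(800//w,600//h); cv2.imwrite(f"pics/z_{n}.png",cv2.resize(im,None,fx=f,fy=f,interpolation=cv2.INTER_CUBIC))
    for q in(p,): print(c,(proj(c,q)-[x,y])*f)
E
```

```text
[ 0.4596799  -0.27759594  0.00301077] 0.01976445460464098 [-0.2301183   0.22112102  0.88968028]
side [296.2817447  500.86753814]
top [318.81802331 439.51508132]
```

View pics/z_i.png

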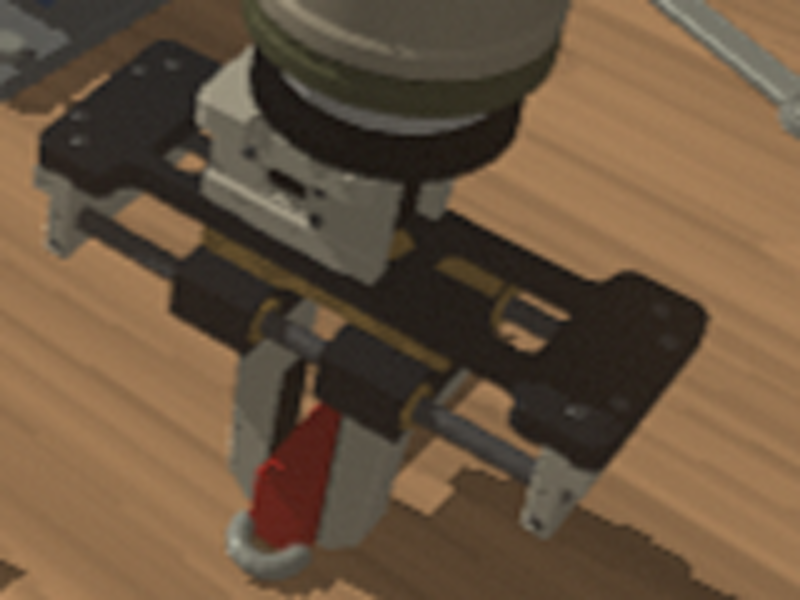

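View pics/z_j.png

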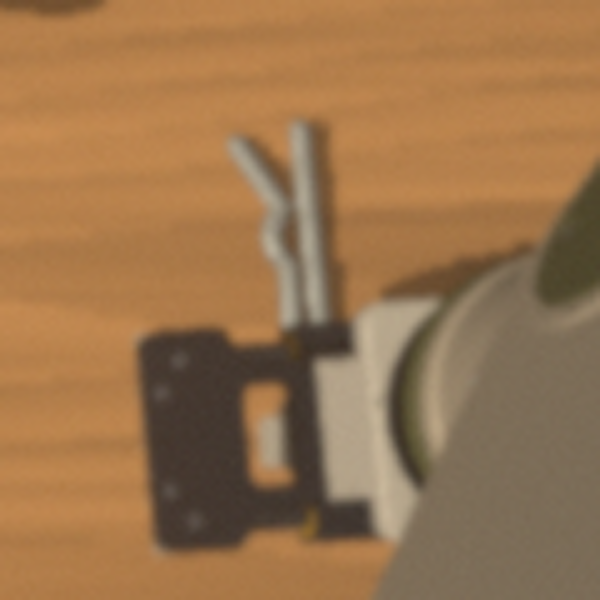

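>>> play_rows([
  {"slide": [0, 0, 0.5], "roll": 0, "fingers": -1},
  {"slide": [0, 0, 1], "roll": 0, "fingers": -1},
  {"slide": [0, 0, 1], "roll": 0, "fingers": -1},
  {"slide": [0, 0, 1], "roll": 0, "fingers": -1},
  {"slide": [0.384, 0.347, 0.45], "roll": 0.96, "fingers": -1},
  {"slide": [0.384, 0.347, 0], "roll": 0.96, "fingers": -1},
  {"slide": [0.384, 0.347, 0], "roll": 0.96, "fingers": -1},
  {"slide": [0.384, 0.347, 0], "roll": 0.96, "fingers": -1},
  {"slide": [0.384, 0.347, 0], "roll": 0.96, "fingers": -1},
  {"slide": [0.384, 0.347, 0], "roll": 0.96, "fingers": -1},
  {"slide": [0.384, 0.347, 0], "roll": 0.96, "fingers": -1},
  {"slide": [0.384, 0.347, 0], "roll": 0.96, "fingers": -1},
  {"slide": [0.384, 0.347, 0], "roll": 0.96, "fingers": -1},
  {"slide": [0.384, 0.347, 0], "roll": 0.96, "fingers": -1},
  {"slide": [0.384, 0.347, 0], "roll": 0.96, "fingers": -1},
  {"slide": [0, 0, 0], "roll": 0, "fingers": -1},
  {"slide": [0, 0, 0], "roll": 0, "fingers": -1},
])

```text
t: 13.8
tool_pos: [0.5861, -0.1634, 0.1218]
orientation: [1.236, 1.191, -1.237]
force: [-1.0, -0.9, -1.1]
opening: 0.0197
```

```bash
cat > look.py <<'E'
import sys
from h import *
from scipy.spatial.transform import Rotation as Ro
np.set_printoptions(precision=4,suppress=True)
tag=sys.argv[1]
s=robot.read_state();p=s['tool_pos'];M=Ro.from_rotvec(s['orientation']).as_matrix();print(s['t'],p,s['opening'],s['force'],s['wrist_torque'],M[:,1])
cy=-M[:,1];cx=np.cross(cy,[0,0,1]);
leg=p-.005*cy+[0,0,.001]
print("clip heading",np.degrees(np.arctan2(cx[1],cx[0])),"seat",leg+.075*cx,"tip",leg+.119*cx)
for c,(x,y,w,h) in(("side",(300,150,160,120)),("top",(290,110,120,120))):
    im=robot.read_camera(c)[y:y+h,x:x+w,::-1]; f=5; cv2.imwrite(f"pics/{tag}_{c}.png",cv2.resize(im,None,fx=f,fy=f,interpolation=cv2.INTER_CUBIC))
    for n,q in(("tip",leg+.119*cx),("hole",[.5967,-.0135,.1224])): print(c,n,(proj(c,q)-[x,y])*f)
E
python3 look.py k
```

```text
13.8 [ 0.5861 -0.1634  0.1218] 0.019721299723482393 [-0.9582 -0.9093 -1.135 ] [-0.0939  0.0575 -0.0281] [ 0.9993 -0.037   0.    ]
clip heading 87.87917478817116 seat [ 0.5939 -0.0886  0.1228] tip [ 0.5955 -0.0446  0.1228]
side tip [347.2271 323.3551]
side hole [290.1607 294.3743]
top tip [354.6604 262.1662]
top hole [258.7237 260.1418]
```

View pics/k_side.png

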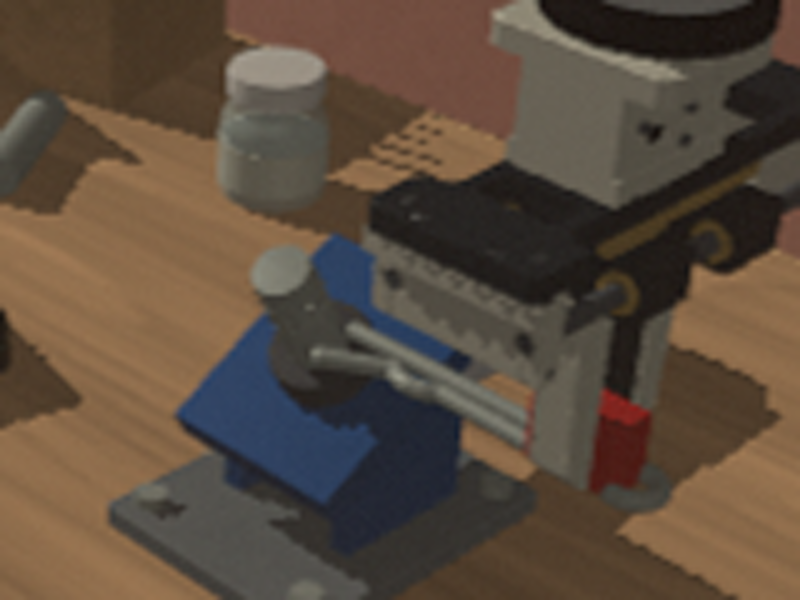

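View pics/k_top.png

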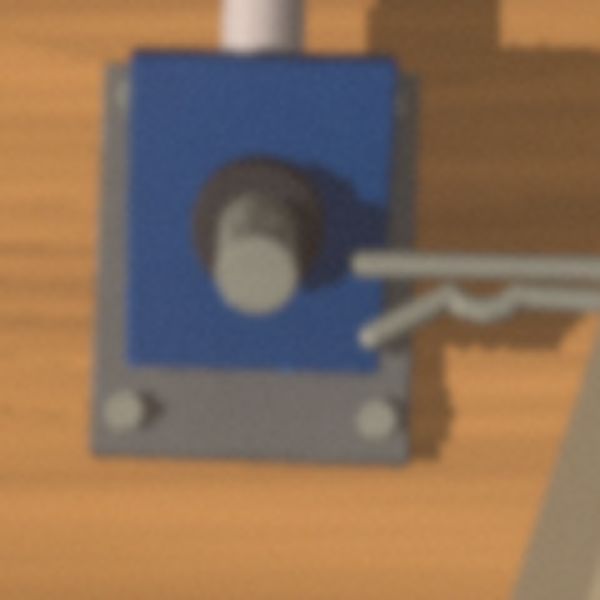

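>>> play_rows([
  {"slide": [0.02, 0.5, -0.01], "roll": 0, "fingers": -1},
  {"slide": [0.003, 0.1, 0], "roll": 0, "fingers": -1},
  {"slide": [0.003, 0.1, 0], "roll": 0, "fingers": -1},
  {"slide": [0, 0, 0], "roll": 0, "fingers": -1},
])

```text
t: 14.4
tool_pos: [0.5872, -0.1418, 0.1212]
orientation: [1.234, 1.193, -1.234]
force: [-0.2, 0.6, -2.0]
opening: 0.0197
```

>>> play_rows([
  {"slide": [0.003, 0.1, 0], "roll": 0, "fingers": -1},
  {"slide": [0, 0, 0], "roll": 0, "fingers": -1},
])

```text
t: 14.65
tool_pos: [0.5873, -0.139, 0.1211]
orientation: [1.234, 1.193, -1.234]
force: [0.6, -0.6, -1.4]
opening: 0.0197
```

>>> play_rows([
  {"slide": [0.007, 0.2, 0], "roll": 0, "fingers": -1},
  {"slide": [0.007, 0.2, 0], "roll": 0, "fingers": -1},
  {"slide": [0.007, 0.2, 0], "roll": 0, "fingers": -1},
  {"slide": [0, 0, 0], "roll": 0, "fingers": -1},
])

```text
t: 15.15
tool_pos: [0.5879, -0.1204, 0.1211]
orientation: [1.234, 1.193, -1.234]
force: [0.2, -0.0, -1.2]
opening: 0.0196
```

```bash
python3 look.py l
```

```text
15.15 [ 0.5879 -0.1204  0.1211] 0.019634004855533068 [ 0.2295 -0.0259 -1.1946] [-0.1468  0.0098  0.0303] [ 0.9994 -0.0333 -0.    ]
clip heading 88.09144845138039 seat [ 0.5954 -0.0456  0.1221] tip [ 0.5969 -0.0016  0.1221]
side tip [268.6134 284.1482]
side hole [290.1607 294.3743]
top tip [222.2839 260.2872]
top hole [258.7237 260.1418]
```

View pics/l_side.png

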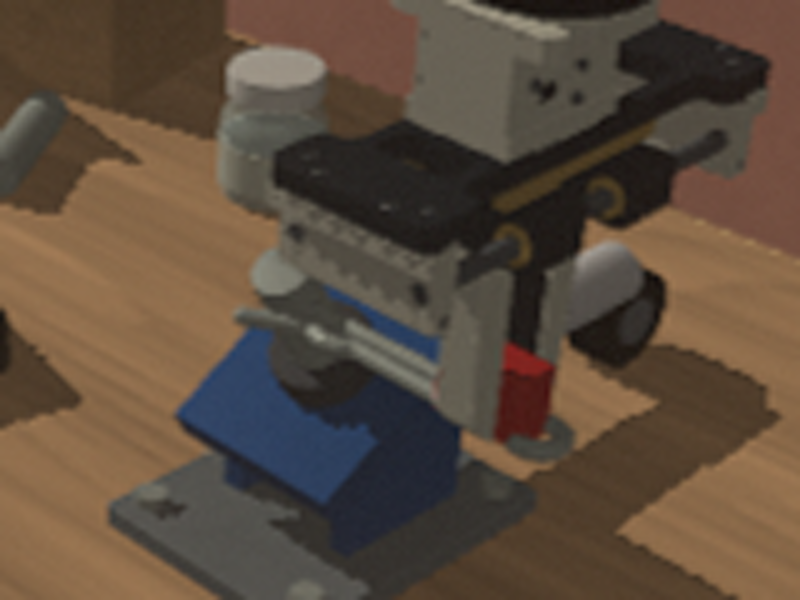

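View pics/l_top.png

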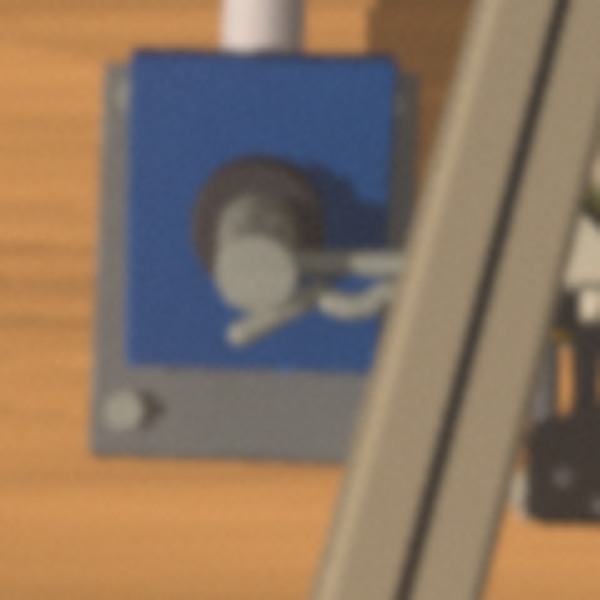

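>>> play_rows([
  {"slide": [0.005, 0.15, 0], "roll": 0, "fingers": -1},
  {"slide": [0.005, 0.15, 0], "roll": 0, "fingers": -1},
  {"slide": [0, 0, 0], "roll": 0, "fingers": -1},
], squeeze=60)

```text
t: 15.62
tool_pos: [0.5879, -0.1123, 0.121]
orientation: [1.234, 1.193, -1.235]
force: [-1.6, -3.9, -1.8]
opening: 0.0197
```

>>> play_rows([
  {"slide": [0.005, 0.15, 0], "roll": 0, "fingers": -1},
  {"slide": [0, 0, 0], "roll": 0, "fingers": -1},
])

```text
t: 15.88
tool_pos: [0.588, -0.1082, 0.121]
orientation: [1.233, 1.192, -1.235]
force: [-2.1, -5.2, -1.1]
opening: 0.0195
```

>>> play_rows([
  {"slide": [0.005, 0.15, 0], "roll": 0, "fingers": -1},
  {"slide": [0, 0, 0], "roll": 0, "fingers": -1},
])

```text
t: 16.12
tool_pos: [0.5881, -0.1032, 0.1209]
orientation: [1.234, 1.193, -1.235]
force: [-2.3, -1.9, -0.1]
opening: 0.0197
```

>>> play_rows([
  {"slide": [0.005, 0.15, 0], "roll": 0, "fingers": -1},
  {"slide": [0, 0, 0], "roll": 0, "fingers": -1},
])

```text
t: 16.38
tool_pos: [0.5883, -0.0976, 0.1208]
orientation: [1.235, 1.195, -1.234]
force: [-1.8, 2.0, -1.2]
opening: 0.0197
```

>>> play_rows([
  {"slide": [0.005, 0.15, 0], "roll": 0, "fingers": -1},
  {"slide": [0, 0, 0], "roll": 0, "fingers": -1},
])

```text
t: 16.62
tool_pos: [0.5885, -0.0923, 0.1208]
orientation: [1.235, 1.196, -1.233]
force: [-2.2, 5.7, -2.9]
opening: 0.0199
```

>>> play_rows([
  {"slide": [0.004, 0.12, 0], "roll": 0, "fingers": -1},
  {"slide": [0, 0, 0], "roll": 0, "fingers": -1},
])

```text
t: 16.88
tool_pos: [0.5887, -0.09, 0.1209]
orientation: [1.234, 1.194, -1.234]
force: [-2.2, 2.2, -3.0]
opening: 0.0193
```

```bash
python3 look.py m
```

```text
16.875 [ 0.5887 -0.09    0.1209] 0.01926959586834682 [-2.2308  2.2135 -3.0232] [0.015  0.4117 0.1734] [ 0.9994 -0.0338 -0.0006]
clip heading 88.06583988220338 seat [ 0.5962 -0.0153  0.1219] tip [0.5977 0.0287 0.1219]
side tip [215.581  257.4215]
side hole [290.1607 294.3743]
top tip [129.1151 259.2851]
top hole [258.7237 260.1418]
```

View pics/m_side.png

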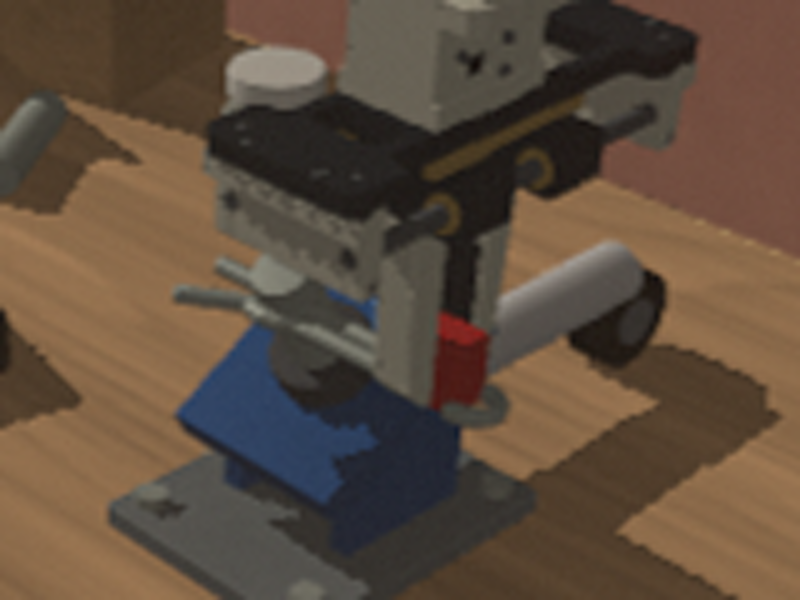

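View pics/m_top.png

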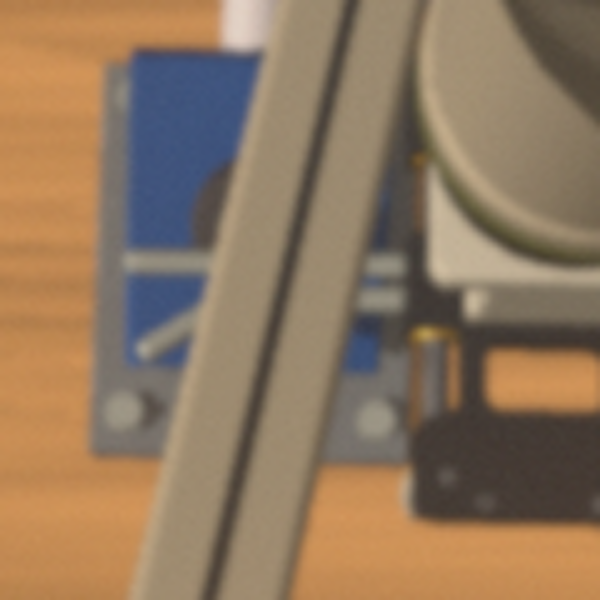

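>>> play_rows([
  {"slide": [0.002, 0.05, 0], "roll": 0, "fingers": -1},
  {"slide": [0, 0, 0], "roll": 0, "fingers": -1},
])

```text
t: 17.23
tool_pos: [0.5888, -0.0899, 0.1211]
orientation: [1.233, 1.192, -1.236]
force: [-2.7, -3.8, -3.0]
opening: 0.0199
```

>>> play_rows([
  {"slide": [0.002, 0.05, 0], "roll": 0, "fingers": -1},
  {"slide": [0, 0, 0], "roll": 0, "fingers": -1},
])

```text
t: 17.48
tool_pos: [0.5888, -0.0896, 0.1212]
orientation: [1.233, 1.19, -1.237]
force: [-4.1, -8.5, -3.5]
opening: 0.0195
```

>>> play_rows([
  {"slide": [-0.002, -0.05, 0], "roll": 0, "fingers": -1},
  {"slide": [0, 0, 0], "roll": 0, "fingers": -0.2},
  {"slide": [0, 0, 0], "roll": 0, "fingers": 0},
  {"slide": [0, 0, 0], "roll": 0, "fingers": 0},
  {"slide": [0, 0, 0], "roll": 0, "fingers": 0},
])

```text
t: 18.1
tool_pos: [0.5893, -0.0888, 0.1215]
orientation: [1.235, 1.192, -1.234]
force: [0.5, -0.2, 0.3]
opening: 0.0466
```

```bash
python3 look.py n
```

```text
18.1 [ 0.5893 -0.0888  0.1215] 0.046631101266644076 [ 0.5359 -0.1865  0.2863] [-0.0654  0.026  -0.0294] [ 0.9994 -0.034   0.0009]
clip heading 88.04958800906377 seat [ 0.5969 -0.0141  0.1225] tip [0.5984 0.0299 0.1225]
side tip [214.6653 254.535 ]
side hole [290.1607 294.3743]
top tip [125.3472 256.8043]
top hole [258.7237 260.1418]
```

View pics/n_side.png

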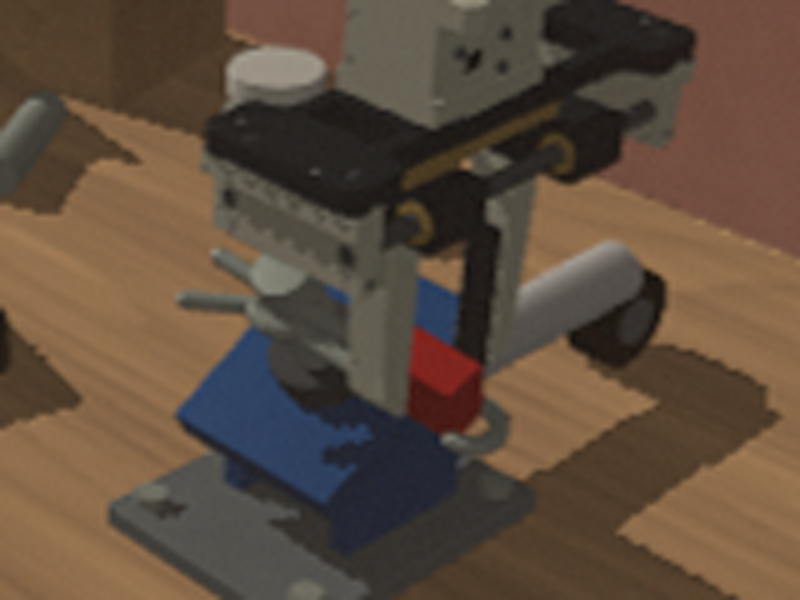

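View pics/n_top.png

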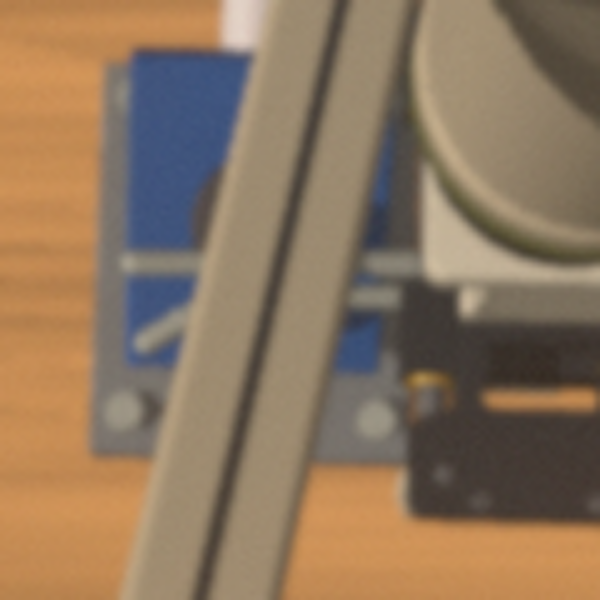

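>>> play_rows([
  {"slide": [-0.1, 0, 0], "roll": 0, "fingers": 1},
  {"slide": [0, 0, 0], "roll": 0, "fingers": 1},
  {"slide": [0, 0, 0], "roll": 0, "fingers": 1},
  {"slide": [0, 0, 0.3], "roll": 0, "fingers": 1},
  {"slide": [0, 0, 0.8], "roll": 0, "fingers": 1},
  {"slide": [0, 0, 1], "roll": 0, "fingers": 1},
  {"slide": [0, -0.5, 1], "roll": 0, "fingers": 1},
  {"slide": [-0.5, -1, 0.5], "roll": 0, "fingers": 1},
  {"slide": [-0.5, -1, 0], "roll": 0, "fingers": 1},
  {"slide": [-0.5, -1, 0], "roll": 0, "fingers": 1},
  {"slide": [-0.5, -1, 0], "roll": 0, "fingers": 1},
  {"slide": [-0.5, -1, 0], "roll": 0, "fingers": 1},
  {"slide": [0, 0, 0], "roll": 0, "fingers": 1},
])

```text
t: 19.82
tool_pos: [0.5102, -0.2559, 0.2299]
orientation: [1.236, 1.19, -1.236]
force: [-0.4, 0.2, -1.3]
opening: 0.0932
```

```bash
python3 look.py o; python3 - <<'E'
from h import *
im=robot.read_camera("side");cv2.imwrite("pics/o_full.png",im[:,:,::-1])
im=robot.read_camera("top");cv2.imwrite("pics/o_fullt.png",im[:,:,::-1])
for t in("clip_seat","clip_tip","clip_grip"):
  for c in("side","top"): print(t,c,[(round(d['p'],2),[round(float(v),1) for v in d['point']]) for d in robot.mark_of(c,t)])
for n,q in(("seat",[.597,-.0142,.1224]),("tip",[.5985,.0298,.1224])): print(n,proj("side",q),proj("top",q))
E
```

```text
19.825 [ 0.5102 -0.2559  0.2299] 0.09322405366333124 [-0.3632  0.1854 -1.2573] [-0.065   0.0672  0.0087] [ 0.9993 -0.0371  0.0005]
clip heading 87.87452022393882 seat [ 0.5179 -0.1812  0.2309] tip [ 0.5196 -0.1372  0.2309]
side tip [435.855  228.2616]
side hole [290.1607 294.3743]
top tip [721.6711 437.7748]
top hole [258.7237 260.1418]
clip_seat side [(0.97, [298.4, 336.7]), (0.85, [357.2, 209.4])]
clip_seat top [(0.97, [388.2, 303.4]), (0.71, [340.0, 162.9])]
clip_tip side [(0.78, [276.9, 323.2]), (0.66, [341.6, 199.5])]
clip_tip top [(0.85, [313.0, 161.3]), (0.66, [362.1, 308.1]), (0.51, [385.5, 164.5])]
clip_grip side [(0.7, [328.8, 358.5]), (0.63, [385.3, 232.4]), (0.5, [269.2, 220.0])]
clip_grip top [(0.87, [428.5, 306.2])]
seat [358.39068962 208.94933528] [342.17284894 161.84117732]
tip [343.01411284 200.95255184] [315.14245271 161.29852356]
```

View pics/o_side.png

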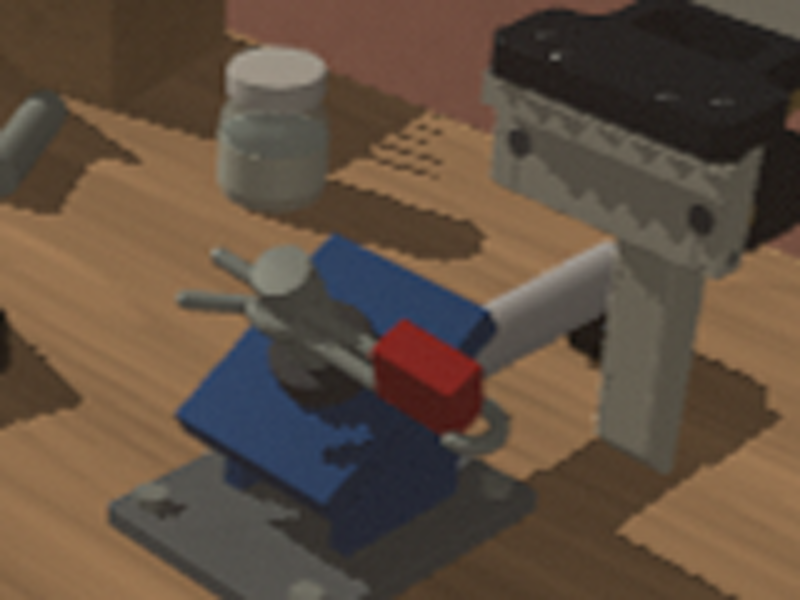

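View pics/o_top.png

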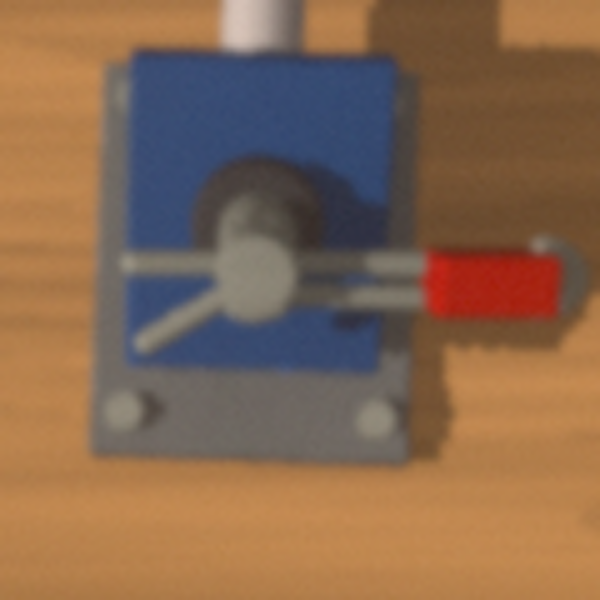

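View pics/o_fullt.png

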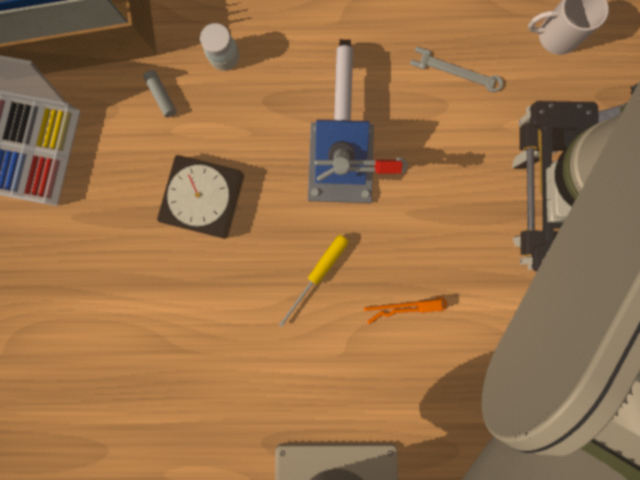

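```bash
python3 -c "
from plant import robot
print(robot.close_job())"
```

```text
the job is handed in; nothing more can be done
None
```

The red clip is on the pivot pin, fully home by every check I could make, and released. I handed the job in after about 21 s of the 51 s allowed; no verdict was reported.

**What I did:**
- I felt for the pin's end with the shut fingers. It placed the hole's centre about 31.6 mm above the collar's face, near (0.597, -0.014, 0.122).
- I gripped the red block across its y, brought it in from the robot's right and slid the straight leg through the hole with almost no force.
- I pushed until the sprung leg snapped over. It resisted with about 5 N, then pulled in with about 6 N, then came to a firm stop at 8.5 N.
- I opened the gripper and drew the arm well clear.

**Last checks:**
- **Fit:** The pictures show the straight leg through the pin with its tip out on the far side, and the loop on the shank. The seat and tip marks were within about 3 pixels of where they should be when fully home. I could not read the leg's spread directly.
- **Tilt:** The gripper could not tilt, so I inserted the clip level. Once released it rolled by itself to match the pin's slope.
- **Other things:** The gauge and the screwdriver look unmoved, and the arm was touching nothing.
- **Disagreement:** The cameras put the pin's end about 4 mm lower than the touch did. I used the touch value, and the leg went in cleanly.

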